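# Open the larger tube incubator's push-to-open hatch

### The job

The samples in the larger of the two tube incubators are ready: press down on the free front edge (beside the sloped console) of its push-to-open hatch until the catch lets go, back off so that it springs ajar, then swing the hatch right over on its hinge so that it rests open by itself. Leave the smaller incubator shut, and do not shift the amber jar or the red tube rack.

Things in the scene. Friction and masses are not known exactly. Their poses are not given: they have to be found in the camera images.
- large_hatch (a joint): Hatch angle (rad). 0 = shut, latched, level; positive = swung up. Pressed down at the free edge (about 3 N), the catch lets go for good by -0.03, 4 mm down; hard stop at -0.048, 6 mm. Once the press is withdrawn a spring lifts it to ajar, about 0.7. From there it swings freely (1 N at the edge); it drops back to ajar unless past upright, 1.57, and then falls to rest at its stop, 1.85
- large_hatch_edge (a point): Middle of the free edge, on the top face, of the larger incubator's hatch: a flat grey plate, 170 mm wide, 140 mm from free edge to hinge, 8 mm thick, no handle. 120 mm above the bench when shut, about 90 mm higher when ajar; moves with the hatch. The free edge is the one beside the sloped console. x axis: from the free edge to the hinge, y: along the edge, z: out of the top face
- large_hatch_hinge (a point): Middle of the larger hatch's hinge axis, 116 mm above the bench, 140 mm from the free edge; the axis runs along y. Two steel hinge knuckles show there
- large_incubator: Larger white tube incubator, fixed: 240 (x) by 190 (y) mm, 120 high over the shut hatch. Origin: centre of its underside; x points from the console to the hinge. Console at most 90 high, deck behind the hinge 105, tube caps inside 81. A latch tongue hangs 39 mm under the hatch by the free edge, 60 mm to +y of its middle: push in the middle 80 mm
- small_hatch (a joint): Angle (rad) of the smaller incubator's hatch, 85 mm wide, 140 mm from free edge to hinge, 8 mm thick, with the same mechanism: 0 = shut; must stay shut
- small_incubator: Smaller white tube incubator, fixed, same shape but only 105 mm wide: 240 (x) by 105 (y) by 120 mm high. Origin: centre of its underside; axes as on the larger one. The two incubators and the red rack stand side by side, in any order
- bottle: Loose amber glass jar with a black cap, 56 mm across, 115 mm high. Origin: centre of its underside
- rack: Loose red tube rack, 70 by 120 by 32 mm high. Origin: centre of its underside

How it is judged:
By the outcome, as a careful person would: the job done as asked, in the order asked, and still so for the second after the job is handed in, with the robot touching nothing.
It also fails if it takes over 43 s, if anything falls off the work surface, if the arm or the gripper's body presses on something with over 40 N, if the wrist force passes 120 N, or if a joint passes its speed limit or range.

### The arm

A 6-joint arm with a two-finger parallel gripper is mounted at the origin on the work surface. World frame = base frame: x ahead of the robot, y to its left, z up, the work surface at z = 0. Lengths are in m, angles in rad, forces in N, time in s.
With the tool pointing down it reaches from about 0.375 to 0.925 m from the base axis. Payload 5.7 kg.
Tool frame: the origin (TCP) lies midway between the tips of the shut fingers; the grasp point (between the pads) lies 19 mm behind it; z points along the fingers, x is the direction in which the jaws open and shut, and the axes are right-handed (so a half turn about z gives the same grasp; the last joint's range is limited). The gripper opens to 88 mm and grips with 3 to 60 N. Pads are 20 mm wide; open, the fingers measure 115 mm over their backs; the gripper's body (75 mm by 178 mm) begins 61 mm behind the grasp point.
Start: joints at [1.086, 0.359, 1.51, -0, 1.272, -0.115], TCP at [0.217, 0.559, 0.223] pointing down, gripper open.
Joint ranges: [-2.97, 2.97], [-1.01, 2.36], [0.21, 2.38], [-0.96, 4.11], [0.2, 2.71], [-2.98, 2.98]. Speed limits (rad/s): [2.39, 2.39, 3.14, 3.14, 3.14, 3.14].

### API

Orientations are given as a unit quaternion [w, x, y, z].
In Python, from cell import manip gives the robot as it stands.
- The arm moves only by the tool carry_out, never from a script. Its argument "series" is a list that holds one entry, the list of rows, each a list of 5 numbers: the shift along the tool's x, y, z in cm, then the turn about the tool's z in rad, then the gripper command: -1 is shut, 1 is fully open, values between are in proportion. In form: [[[tx, ty, tz, spin, grip], ...]]. A call has 1 to 8 rows; each row shifts and turns the pose as measured when the row begins, along the tool's axes as they then stand; what a row does not reach is not made up. A row lasts 1/10 s, in which the tool goes at most 50 mm and 8.59 degrees, less where a joint would pass 70% of its speed; a pose out of reach is approached as far as the arm can. A call with a gripper value outside its range is refused whole. The fingers move at their own pace and stop on an object; "newtons" is the grip in N (left out, the last holds). Time passes only in rows, so rows that do not move let the fingers close. It gives the time, the measured TCP pose, the force and the opening at its end, in the units of the state.
- manip.get_state(): the state, without advancing time (a new reading comes with each control period).
- manip.get_image(name): name is "scene" or "top"; returns the picture (400x640x3 uint8, red, green, blue); there is no depth.
- manip.camera_params(name): a dict with "intrinsics" (3x3 intrinsics, pixels), "dist_coeffs" ([k1, k2, p1, p2, k3] as OpenCV has them; the pictures are not rectified), "pose" (4x4, takes a point from camera to world coordinates). Camera axes: x right, y up, looking along -z (the intrinsics and any distortion apply to the point x, -y, -z); pixel columns grow to the right and rows downward; lengths in m; the calibration is good to about 2 mm. A picture is of the moment at which its call begins. camera_params takes no time and is no camera call.
- manip.close_job(): hands the job in, once; it reports no verdict.
The state is a dict: "time": time; "joints": joint angles; "joint_vel": joint speeds; "joint_efforts": joint torques, N m; "position": TCP position; "tcp_rot": TCP orientation; "force": force on the tool from outside, world axes, zero at the start; "torque": the same for the moment, N m; "grip_width": finger opening in m.
Only numpy, scipy, OpenCV 4.12 (cv2) and the standard library are available. Lean on these libraries where they do the work, as an engineer would, in place of code of your own. Each camera call takes 0.05 s, during which the arm holds its last target.

## Working session

There is one attempt and no reset: what is moved stays moved. The work goes in short steps, Python scripts to look and compute and a tool call to move; the robot and the scene stay as the last step left them, time stands still between calls to the robot, and variables do not carry over. Pictures are saved under pics/ and viewed, and the job is handed in when it is done.

Besides the shell and the picture viewer there is one more tool, called after ">>>" by a JSON object that holds its "fn" and its "kwargs", one argument or row to a line. carry_out: Moves the arm, as the interface text tells. Its arguments: {"type":"object","properties":{"series":{"type":"array"},"newtons":{"type":"number"}},"required":["series"]}

```bash
mkdir -p pics; ls; python3 - <<'E'
from cell import manip
import cv2,json
for n in("scene","top"):
    cv2.imwrite(f"pics/{n}0.png",manip.get_image(n)[:,:,::-1])
    p=manip.camera_params(n);print(n,p)
s=manip.get_state();print(s)
E
```

```text
pics
scene {'intrinsics': array([[503.42657377,   0.        , 319.38775508],
       [  0.        , 503.42657377, 196.70910377],
       [  0.        ,   0.        ,   1.        ]]), 'dist_coeffs': array([0.04407911, 0.        , 0.        , 0.        , 0.        ]), 'pose': array([[-0.57953523, -0.69209754,  0.43027888,  1.14056918],
       [ 0.81489869, -0.49790348,  0.29670228,  0.54851357],
       [ 0.00889043,  0.52258312,  0.85254199,  1.35672377],
       [ 0.        ,  0.        ,  0.        ,  1.        ]])}
top {'intrinsics': array([[402.80333617,   0.        , 328.86048845],
       [  0.        , 402.80333617, 197.48186517],
       [  0.        ,   0.        ,   1.        ]]), 'dist_coeffs': array([0.00250512, 0.        , 0.        , 0.        , 0.        ]), 'pose': array([[ 0.02999627,  0.99333026, -0.11133377,  0.43249015],
       [-0.99946241,  0.03128161,  0.00981576,  0.13026493],
       [ 0.01323299,  0.11097948,  0.99373459,  1.13449862],
       [ 0.        ,  0.        ,  0.        ,  1.        ]])}
{'time': 0.1, 'joints': array([ 1.08587783e+00,  3.59421989e-01,  1.51131331e+00, -1.78310647e-06,
        1.27252730e+00, -1.15081868e-01]), 'joint_vel': array([ 3.05377943e-04, -2.43034251e-03, -1.66519577e-03,  2.78183926e-05,
        2.44970274e-03, -1.32580341e-03]), 'joint_efforts': array([ 2.43233853e-04, -5.16353488e+01, -2.71407008e+01,  6.76667551e-02,
        2.76001613e-02,  7.91623023e-06]), 'position': array([0.21658056, 0.55887302, 0.22190436]), 'tcp_rot': array([ 3.90317760e-04,  8.25064141e-01,  5.65038465e-01, -7.38125059e-04]), 'force': array([ 0.1789468 , -0.03930701,  0.15823356]), 'torque': array([0.0114831 , 0.02278619, 0.01570462]), 'grip_width': 0.087495451244353}
```

View pics/scene0.png

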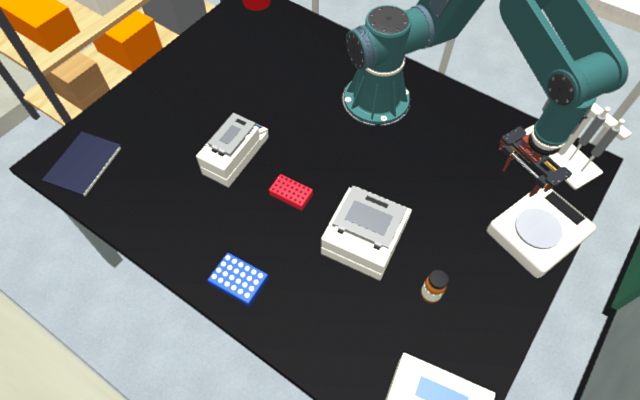

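View pics/top0.png

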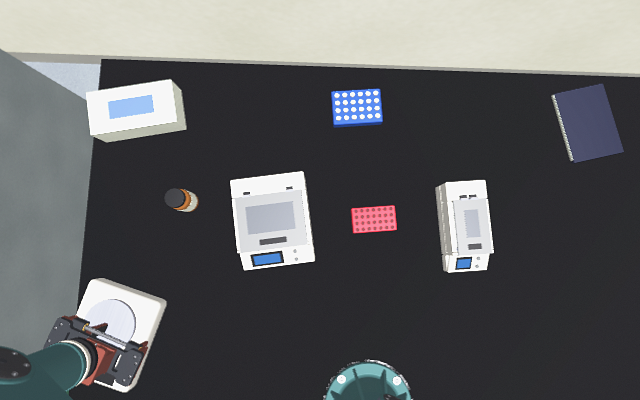

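The larger incubator is at about (272,222) in top, with its console at the bottom (towards the robot) and hinge knuckles at (247,193) and (290,188). The jar is at (180,199), the rack at (374,219) and the smaller incubator at (466,226). I'll zoom in for corners.

```bash
python3 - <<'E'
import cv2
a=cv2.imread("pics/top0.png")[160:280,160:330];cv2.imwrite("pics/topz.png",cv2.resize(a,None,fx=4.7,fy=4.7,interpolation=cv2.INTER_CUBIC))
a=cv2.imread("pics/scene0.png")[175:310,310:460];cv2.imwrite("pics/scenez.png",cv2.resize(a,None,fx=4.4,fy=4.4,interpolation=cv2.INTER_CUBIC))
E
```

```text
(no output)
```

View pics/topz.png

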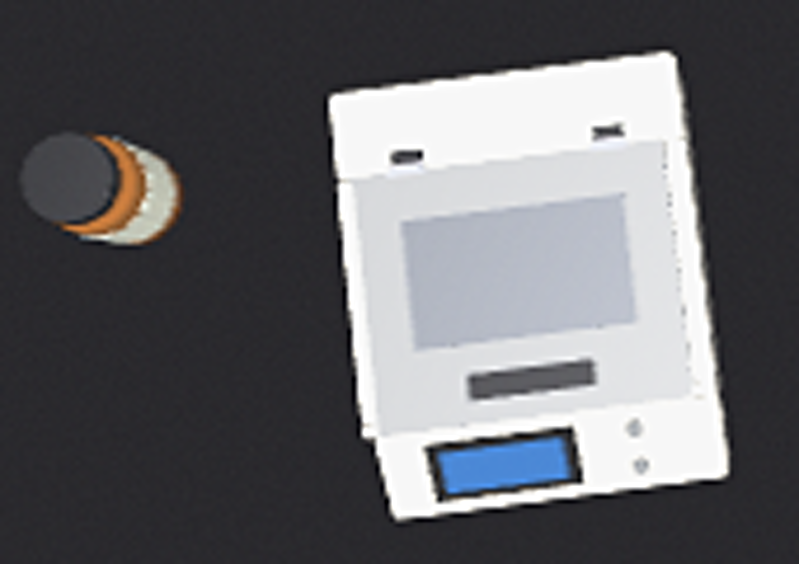

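View pics/scenez.png

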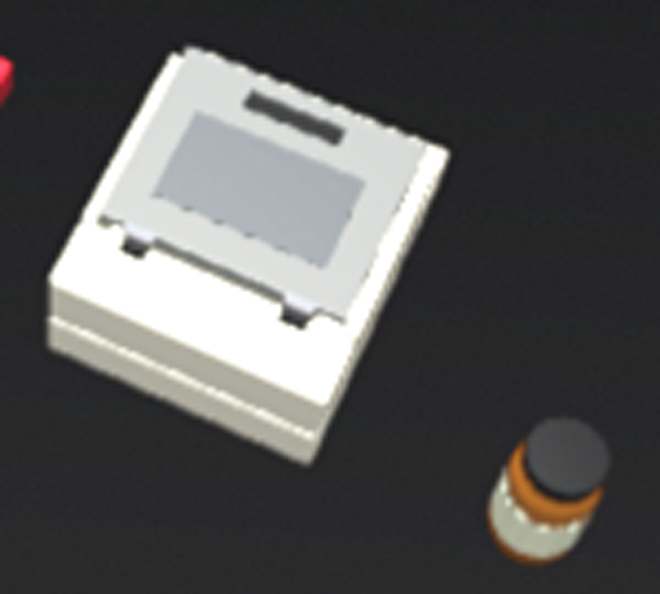

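```bash
cat > h.py <<'E'
import numpy as np,cv2
from cell import manip
def ray(n,uv,z):
    p=manip.camera_params(n);T=p["pose"]
    x,y=cv2.undistortPoints(np.array([[uv]],float),p["intrinsics"],p["dist_coeffs"])[0,0]
    d=T[:3,:3]@[x,-y,-1];o=T[:3,3];return o+d*(z-o[2])/d[2]
E
python3 - <<'E'
from h import *
np.set_printoptions(precision=4,suppress=True)
A={}
for n,f,o,c in(("top",4.7,(160,160),[(376,434),(699,398),(666,140),(352,180)]),("scene",4.4,(310,175),[(427,150),(185,48),(100,218),(342,318)])):
    P=np.array([ray(n,[(u+.5)/f-.5+o[0],(v+.5)/f-.5+o[1]],.12) for u,v in c])
    print(n,P[:,:2].tolist()); print("edge",np.linalg.norm(P[0]-P[1]),np.linalg.norm(P[2]-P[3]),"len",np.linalg.norm(P[0]-P[3]),np.linalg.norm(P[1]-P[2]))
    m=(P[0]+P[1])/2;h=(P[2]+P[3])/2;print("mid edge",m,"mid hinge",h,"yaw",np.arctan2(*(h-m)[[1,0]]), np.arctan2(*(P[0]-P[1])[[1,0]])-np.pi/2,"ctr",(m+h)/2)
print("jar top",ray("top",[(70)/4.7+160,(178)/4.7+160],.115),ray("scene",[567/4.4+310,458/4.4+175],.115))
from scipy.spatial.transform import Rotation as R
q=manip.get_state()["tcp_rot"];M=R.from_quat(np.r_[q[1:],q[0]]).as_matrix();print(M)
E
```

```text
top [[0.4028054100240516, 0.3382258714049219], [0.4268356029774155, 0.1680222623196999], [0.5645940227164497, 0.19075723463584565], [0.537574167514395, 0.35846496461269406]]
edge 0.17189159001827564 0.1698704072789828 len 0.1362800017954354 0.1396218506366816
mid edge [0.4148 0.2531 0.12  ] mid hinge [0.5511 0.2746 0.12  ] yaw 0.15639944638929662 0.14025795165163224 ctr [0.483  0.2639 0.12  ]
scene [[0.4041535040898063, 0.34257703450012456], [0.4300583345708583, 0.17245192780861718], [0.5684651549470936, 0.19946637775908715], [0.5388700872820696, 0.36057914116451995]]
edge 0.17208606035658092 0.1638083958844366 len 0.13591406708414797 0.14101853932297664
mid edge [0.4171 0.2575 0.12  ] mid hinge [0.5537 0.28   0.12  ] yaw 0.1633526577590524 0.15110856722693033 ctr [0.4854 0.2688 0.12  ]
jar top [0.5334 0.51   0.115 ] [0.5374 0.5182 0.115 ]
[[ 0.3615  0.9324 -0.0008]
 [ 0.9324 -0.3615 -0.0015]
 [-0.0017 -0.0002 -1.    ]]
```

The two views agree to about 4 mm and the sizes match (edge 172 vs 170, depth 138 vs 140). I take the mid-edge at (0.416,0.255), the hinge at (0.554,0.276) and the yaw as 0.153. First I'll go above the edge with the fingers shut.

>>> {"fn": "carry_out", "kwargs": {
  "series": [
    [[-2.6, 3.7, 0, 0, -1], [-2.6, 3.7, 0, 0, -1], [-2.6, 3.7, 0, 0, -1], [-2.6, 3.7, 0, 0, -1], [-2.6, 3.7, 0, 0, -1], [-2.6, 3.7, 0, 0, -1], [-2.6, 3.7, 0, 0, -1], [-2.6, 3.7, 0, 0, -1]]
  ],
  "newtons": 20
}}

```text
time: 0.9
position: [0.4202, 0.2521, 0.2189]
tcp_rot: [-0.0, 0.822, 0.569, -0.002]
force: [0.5, 0.3, 1.3]
grip_width: 0.0272
```

>>> {"fn": "carry_out", "kwargs": {
  "series": [
    [[0, 0, 0, -0.13, -1], [0, 0, 0, -0.13, -1], [0, 0, 0, -0.13, -1], [0, 0, 0, -0.13, -1], [0, 0, 0, 0, -1]]
  ]
}}

```text
time: 1.4
position: [0.4235, 0.2445, 0.2176]
tcp_rot: [-0.001, 0.645, 0.764, -0.003]
force: [0.5, 0.0, -0.4]
grip_width: 0.0002
```

```bash
cat >> h.py <<'E'
from scipy.spatial.transform import Rotation as R
def rep(tx=None,ty=None):
    np.set_printoptions(precision=4,suppress=True)
    s=manip.get_state();q=s["tcp_rot"];M=R.from_quat(np.r_[q[1:],q[0]]).as_matrix();p=s["position"]
    a=.153;hx=np.array([np.cos(a),np.sin(a)]);hy=np.array([-hx[1],hx[0]]);d=p[:2]-[.416,.255]
    print("t",s["time"],"pos",p,"rel edge",d@hx,d@hy,"z",p[2],"F",s["force"],"w",s["grip_width"]);print(M)
    if tx is not None: print("to edge target tool xy cm",100*M[:2,:2].T@(np.array([.416,.255])+tx*hx+ty*hy-p[:2]))
E
python3 -c "
from h import *
rep(.002,0)
for n in('top','scene'): cv2.imwrite(f'pics/{n}1.png',manip.get_image(n)[:,:,::-1])"
```

```text
t 1.4 pos [0.4235 0.2445 0.2176] rel edge 0.005779063615877549 -0.011476558767319385 z 0.21755850185617245 F [ 0.5273  0.0449 -0.36  ] w 0.0001930053250620015
[[-0.168   0.9858 -0.0054]
 [ 0.9858  0.1679 -0.0044]
 [-0.0034 -0.006  -1.    ]]
to edge target tool xy cm [ 1.1535 -0.3598]
```

>>> {"fn": "carry_out", "kwargs": {
  "series": [
    [[1.1, -0.4, 2.5, 0, -1], [0, 0, 2.5, 0, -1], [0, 0, 2.5, 0, -1], [0, 0, 0.8, 0, -1], [0, 0, 0, 0, -1]]
  ]
}}

```text
time: 2.0
position: [0.4182, 0.2562, 0.1334]
tcp_rot: [0.0, 0.652, 0.758, -0.002]
force: [0.6, -0.9, 0.4]
grip_width: 0.0005
```

```bash
python3 -c "
from h import *
rep(.002,0)
for n in('top','scene'):
  a=manip.get_image(n)[:,:,::-1]; cv2.imwrite(f'pics/{n}1.png',cv2.resize(a[100:330,160:500],None,fx=2.3,fy=2.3))"
```

```text
t 2.0 pos [0.4182 0.2562 0.1334] rel edge 0.0023654065664838013 0.0008428678421959661 z 0.13335014114162924 F [ 0.6257 -0.9245  0.3819] w 0.000527351677544997
[[-0.15    0.9887 -0.002 ]
 [ 0.9887  0.15   -0.0028]
 [-0.0025 -0.0023 -1.    ]]
to edge target tool xy cm [-0.0844 -0.0363]
```

View pics/scene1.png

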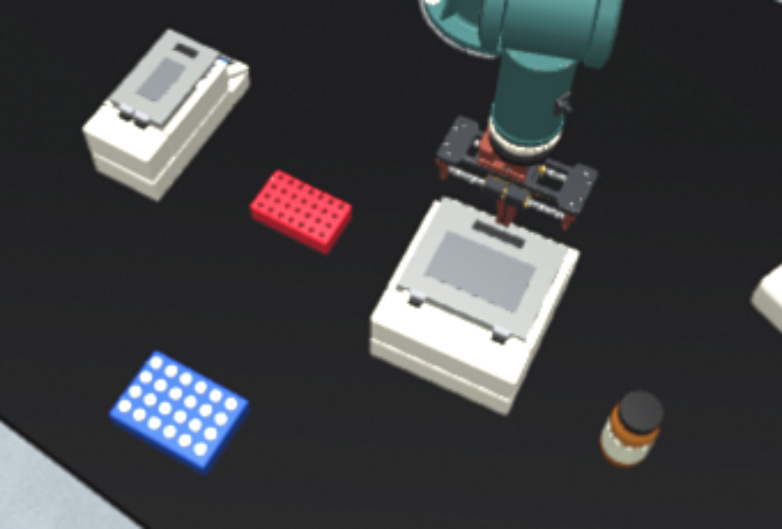

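The shut fingers hang over the middle of the free edge, at about (505,215) in the crop. Pressing in small steps.

>>> {"fn": "carry_out", "kwargs": {
  "series": [
    [[0, 0.2, 0.8, 0, -1], [0, 0, 0.4, 0, -1], [0, 0, 0.2, 0, -1], [0, 0, 0, 0, -1]]
  ]
}}

```text
time: 2.5
position: [0.4237, 0.2577, 0.1223]
tcp_rot: [0.002, 0.652, 0.758, 0.002]
force: [0.1, 0.3, -0.4]
grip_width: 0.0002
```

>>> {"fn": "carry_out", "kwargs": {
  "series": [
    [[0, 0, 0.2, 0, -1], [0, 0, 0.1, 0, -1]]
  ]
}}

```text
time: 2.7
position: [0.424, 0.2579, 0.1196]
tcp_rot: [0.002, 0.652, 0.758, 0.002]
force: [-0.0, -0.0, 0.7]
grip_width: 0.0006
```

>>> {"fn": "carry_out", "kwargs": {
  "series": [
    [[0, -0.2, 0.2, 0, -1], [0, 0, 0.15, 0, -1]]
  ]
}}

```text
time: 2.9
position: [0.4234, 0.258, 0.1169]
tcp_rot: [0.003, 0.652, 0.758, 0.004]
force: [-2.7, -0.3, 5.1]
grip_width: 0.0004
```

>>> {"fn": "carry_out", "kwargs": {
  "series": [
    [[0, 0, 0.15, 0, -1], [0, 0, 0.1, 0, -1]]
  ]
}}

```text
time: 3.1
position: [0.4233, 0.258, 0.1145]
tcp_rot: [0.003, 0.652, 0.758, 0.004]
force: [-0.3, -1.2, 4.1]
grip_width: 0.0004
```

>>> {"fn": "carry_out", "kwargs": {
  "series": [
    [[0, 0, 0.12, 0, -1], [0, 0, 0.05, 0, -1]]
  ]
}}

```text
time: 3.3
position: [0.4234, 0.258, 0.114]
tcp_rot: [0.003, 0.652, 0.758, 0.004]
force: [-2.6, -1.7, 13.0]
grip_width: 0.0004
```

The force jumped to 13 N with little further travel, so the hatch is at its hard stop. Backing off now.

>>> {"fn": "carry_out", "kwargs": {
  "series": [
    [[0, 0, -1, 0, -1], [0, -1, -3, 0, -1], [0, -2, -3.5, 0, -1], [0, -3, -3.5, 0, -1], [0, -2, -2, 0, -1], [0, 0, 0, 0, -1]]
  ]
}}

```text
time: 3.9
position: [0.3396, 0.2451, 0.247]
tcp_rot: [0.002, 0.653, 0.758, 0.002]
force: [0.1, -0.6, -0.4]
grip_width: 0.0002
```

```bash
python3 -c "
from h import *
rep(-.02,0)
for n in('top','scene'):
  a=manip.get_image(n)[:,:,::-1]; cv2.imwrite(f'pics/{n}2.png',cv2.resize(a[100:330,160:500],None,fx=2.3,fy=2.3))"
```

```text
t 3.9 pos [0.3396 0.2451 0.247 ] rel edge -0.07701054329092591 0.0018692529741042077 z 0.24697078844925865 F [ 0.1057 -0.5856 -0.3811] w 0.0002429510499026182
[[-0.1484  0.9889  0.0051]
 [ 0.9889  0.1484  0.0008]
 [ 0.      0.0051 -1.    ]]
to edge target tool xy cm [-0.1638  5.7017]
```

View pics/scene2.png

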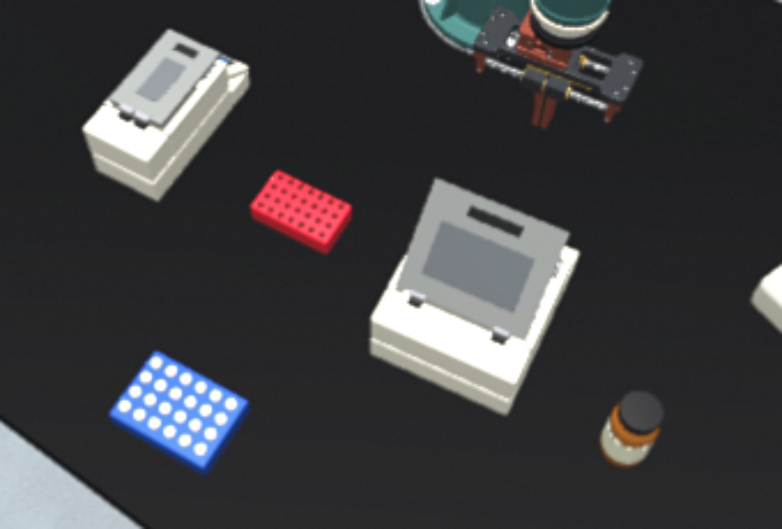

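The hatch has sprung ajar: its free edge runs from (435,180) to (570,233) in the crop. I'll check its height by casting rays.

```bash
python3 -c "
from h import *
a=manip.get_image('scene')[:,:,::-1]; cv2.imwrite('pics/s3.png',cv2.resize(a[160:270,310:430],None,fx=5,fy=5))
for z in(.17,.19,.206,.215):
  A=ray('scene',(349.1,178.3),z);B=ray('scene',(407.8,201.3),z);m=(A+B)/2-[.416,.255,0];print(z,np.linalg.norm(A-B),m[:2]@[.988,.152],m[:2]@[-.152,.988])
"
```

```text
0.17 0.17595471321004932 0.011054127902015818 -0.0017566789330651469
0.19 0.17298932703467979 0.023684435091899707 0.0013040767262627508
0.206 0.17061701809438434 0.03378868084380668 0.0037526812537250795
0.215 0.16928259431546802 0.03947231907925452 0.005130021300422645
```

View pics/s3.png

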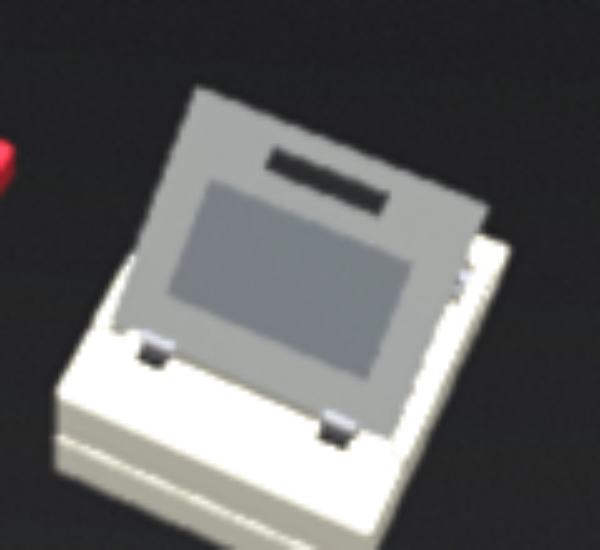

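The edge is at 0.206 m, set back 34 mm and 171 mm wide, which matches ajar at 0.7. I'll lower in front of it, then push the edge with the finger sides.

>>> {"fn": "carry_out", "kwargs": {
  "series": [
    [[-0.2, 0, 3, 0, -1], [0, 0, 2.8, 0, -1], [0, 2.5, 0, 0, -1], [0, 2.5, 0, 0, -1], [0, 2, 0, 0, -1], [0, 0, 0, 0, -1]]
  ]
}}

```text
time: 4.65
position: [0.4136, 0.2517, 0.1744]
tcp_rot: [-0.001, 0.653, 0.757, -0.006]
force: [1.1, 0.5, 0.5]
grip_width: 0.0005
```

```bash
python3 -c "
from h import *
rep(.142,0)"
```

```text
t 4.65 pos [0.4136 0.2517 0.1744] rel edge -0.0029143974795552132 -0.0028575568318080138 z 0.17436295383799752 F [1.0753 0.4865 0.4557] w 0.0005439399183460734
[[-0.146   0.9892 -0.0094]
 [ 0.9893  0.1459 -0.0066]
 [-0.0052 -0.0102 -0.9999]]
to edge target tool xy cm [ 0.3796 14.4885]
```

>>> {"fn": "carry_out", "kwargs": {
  "series": [
    [[0.2, 1.5, -0.6, 0, -1], [0, 1.5, -0.6, 0, -1], [0, 1.5, -0.5, 0, -1], [0, 1.5, -0.4, 0, -1], [0, 1.5, -0.4, 0, -1]]
  ]
}}

```text
time: 5.15
position: [0.4795, 0.2614, 0.1892]
tcp_rot: [-0.008, 0.654, 0.756, -0.017]
force: [-1.5, -0.1, 0.4]
grip_width: 0.0004
```

```bash
python3 -c "
from h import *
rep(.142,0)
a=manip.get_image('scene')[:,:,::-1]; cv2.imwrite('pics/s4.png',cv2.resize(a[100:330,240:500],None,fx=2.5,fy=2.5))"
```

```text
t 5.15 pos [0.4795 0.2614 0.1892] rel edge 0.06378661868914443 -0.003335404919158653 z 0.18919750245295938 F [-1.4994 -0.1287  0.4469] w 0.0003526125555484318
[[-0.1447  0.9889 -0.0336]
 [ 0.9894  0.1443 -0.015 ]
 [-0.01   -0.0354 -0.9993]]
to edge target tool xy cm [0.3942 7.8135]
```

View pics/s4.png

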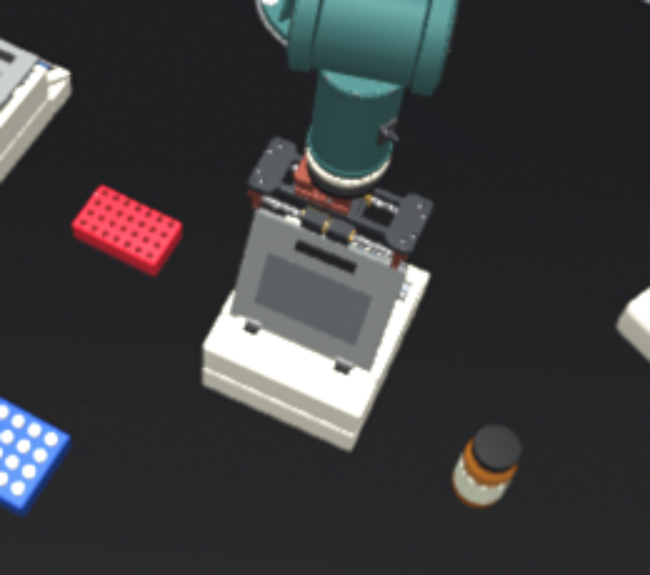

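The hatch is rising on the fingers (edge at about (330,240), angle about 1.1). Continuing, with more lift.

>>> {"fn": "carry_out", "kwargs": {
  "series": [
    [[0.2, 1.5, -0.9, 0, -1], [0, 1.5, -0.9, 0, -1], [0, 1.5, -0.8, 0, -1], [0, 1.2, -0.4, 0, -1]]
  ]
}}

```text
time: 5.6
position: [0.5346, 0.2709, 0.2123]
tcp_rot: [-0.01, 0.654, 0.756, -0.021]
force: [0.9, 0.2, 0.4]
grip_width: 0.0006
```

```bash
python3 -c "
from h import *
rep(.142,0)
a=manip.get_image('scene')[:,:,::-1]; cv2.imwrite('pics/s5.png',cv2.resize(a[100:330,240:500],None,fx=2.5,fy=2.5))"
```

```text
t 5.6 pos [0.5346 0.2709 0.2123] rel edge 0.11966335916297277 -0.0023388828597866477 z 0.21231444637107882 F [0.9117 0.1571 0.4031] w 0.0006049903015492954
[[-0.144   0.9886 -0.0434]
 [ 0.9895  0.1433 -0.0186]
 [-0.0122 -0.0456 -0.9989]]
to edge target tool xy cm [0.2527 2.2291]
```

View pics/s5.png

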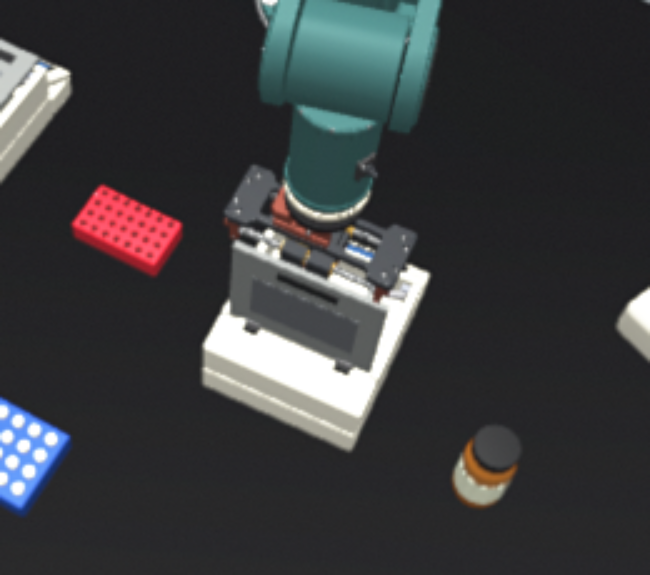

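Nearly upright. I'll push about 2 to 3 cm more.

>>> {"fn": "carry_out", "kwargs": {
  "series": [
    [[0, 1, -0.3, 0, -1], [0, 1, -0.2, 0, -1], [0, 0.8, -0.1, 0, -1], [0, 0, 0, 0, -1], [0, 0, 0, 0, -1]]
  ]
}}

```text
time: 6.15
position: [0.5647, 0.2751, 0.2152]
tcp_rot: [-0.011, 0.654, 0.756, -0.022]
force: [0.2, -0.6, -0.1]
grip_width: 0.0003
```

```bash
python3 -c "
from h import *
rep(.142,0)
a=manip.get_image('scene')[:,:,::-1]; cv2.imwrite('pics/s6.png',cv2.resize(a[100:330,240:500],None,fx=2.5,fy=2.5))"
```

```text
t 6.15 pos [0.5647 0.2751 0.2152] rel edge 0.15003539221523554 -0.0028382117387345334 z 0.21519649699683813 F [ 0.2245 -0.6479 -0.0736] w 0.0002835221485353942
[[-0.1436  0.9886 -0.0456]
 [ 0.9896  0.1428 -0.0195]
 [-0.0128 -0.048  -0.9988]]
to edge target tool xy cm [ 0.2766 -0.8053]
```

View pics/s6.png

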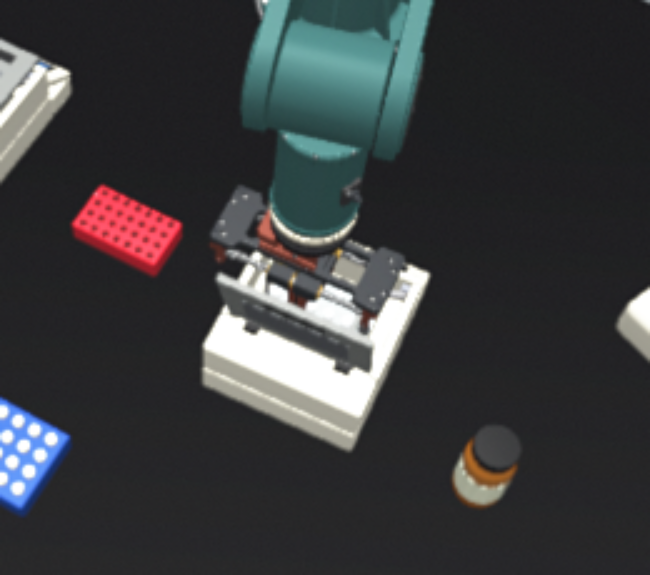

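The hatch has fallen over past upright and is clear of the fingers, with about 0 N. Retreating up and back.

>>> {"fn": "carry_out", "kwargs": {
  "series": [
    [[0, -1, -2, 0, -1], [0, -2.5, -2.5, 0, -1], [0, -3.5, -2, 0, -1], [0, -4, -1, 0, -1], [0, -4, 0, 0, -1], [0, -4, 0, 0, -1], [0, -2, 0, 0, -1], [0, 0, 0, 0, -1]]
  ]
}}

```text
time: 7.0
position: [0.35, 0.2443, 0.3021]
tcp_rot: [-0.012, 0.654, 0.756, -0.023]
force: [0.7, 0.2, 0.5]
grip_width: 0.0001
```

```bash
python3 -c "
from h import *
rep()
for n in('top','scene'):
  a=manip.get_image(n)[:,:,::-1]; cv2.imwrite(f'pics/{n}7.png',cv2.resize(a[100:330,160:500],None,fx=2.3,fy=2.3))"
```

```text
t 7.0 pos [0.35   0.2443 0.3021] rel edge -0.06691043188307684 -0.0005264835195756363 z 0.30212438596250396 F [0.7277 0.2008 0.5031] w 0.00014670165484925686
[[-0.1435  0.9885 -0.0478]
 [ 0.9896  0.1427 -0.0194]
 [-0.0124 -0.0501 -0.9987]]
```

View pics/scene7.png

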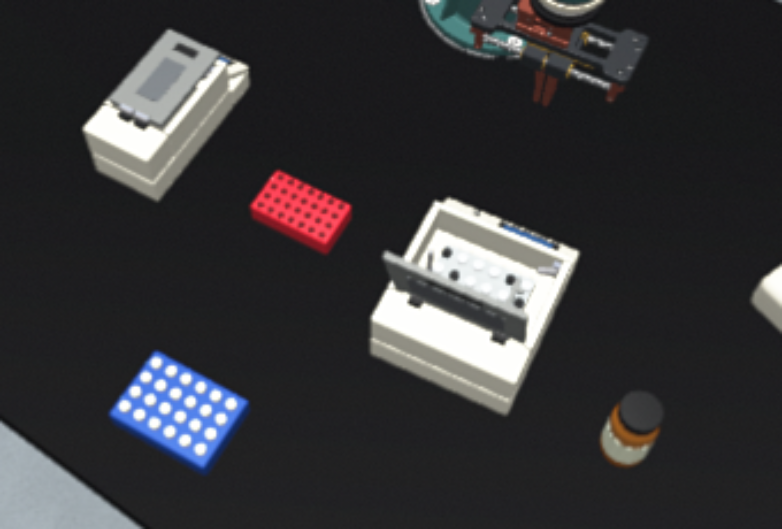

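View pics/top7.png

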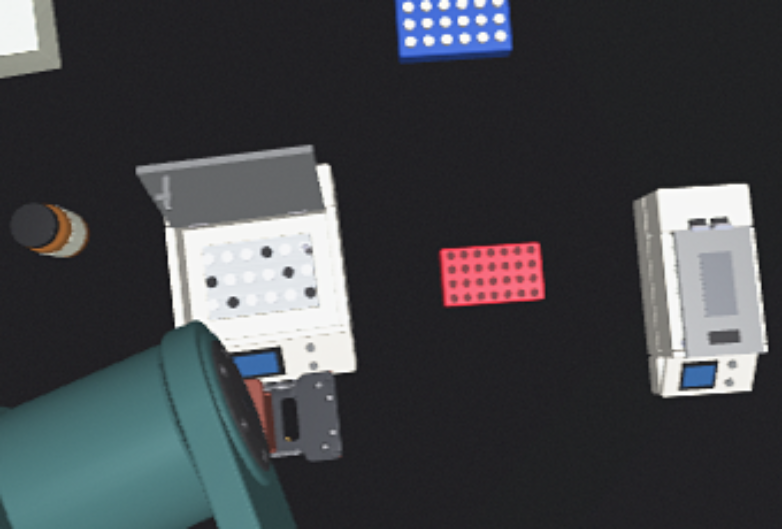

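The hatch rests fully open, with the small hatch shut and the jar and rack where they were. Handing in.

```bash
python3 -c "
from h import *
print(manip.close_job())"
```

```text
the job is handed in; nothing more can be done
None
```

The larger incubator's hatch is open and resting on its own past upright, and the job was handed in at about 7 s.

- **Press:** I pushed down on the middle of the free edge with shut fingers until it met the hard stop. The highest force reading was about 13 N.
- **Spring ajar:** after I backed off, rays cast from the scene view put the edge at about 206 mm, which matches the 0.7 rad ajar position.
- **Swing over:** I pushed the edge with the sides of the fingers until the hatch went past upright and fell to its stop. I then withdrew the arm.

**Last checks:** the final pictures from both cameras show the hatch leaning back past upright with the tubes in view. The small hatch is shut, and the jar and rack look to be in the same place as before. These were checks by eye; I did not measure the hatch's final angle or re-measure the jar and rack. The arm was clear of everything, with under 1 N on the wrist.

**Disagreements:** the two camera views differed by about 4 mm on the edge position, and by about 9 mm on the jar top. The tool also tilted about 3° during the moves, but neither affected the result.

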